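# Mount a fresh panel on the table easel

## Task

Take the blank white panel from the drying rack and mount it on the table easel, painting side out and centred on the mast: with the panel still tipped forward, tuck its lower edge under the lip of the easel's ledge, then swing it back, without forcing it, until it lies fully home against the rest. Then, with the red cam lever still open, slide the top holder down until its jaw presses firmly on the panel's top edge, and fold the lever all the way up along the mast to lock it. Leave the two paintings and the other things on the table as they are.

Things in the scene. Friction and masses are not known exactly. Their poses are not given: they have to be found in the camera images.
- panel: blank white cradled wooden panel, 240 mm wide (y), 180 high (z), 18 thick (x), about 0.2 kg, standing in one of the rack's three grooves. Origin: middle of its lower edge, mid thickness; z points to the top edge, x out of the white painting side (white face at x = +9 mm, bare wooden back at -9). In the rack and on the easel the white side looks away from the robot (about +x)
- panel_toe (a point): middle of the panel's lower front edge (9 mm along the panel's x from its origin), the edge that goes under the lip. The ledge (220 mm wide, square to the mast, x = 0 to 25 mm) is clamped on the mast at a height that differs each time and is not given: its top at mast z = 0 to 35 mm, to be felt or seen. Its lip along the front: inner face x = 21 mm, 4 mm thick, 8 mm high; it does not yield
- panel_top (a point): middle of the panel's top edge, 180 mm along the panel's z from its origin
- rack: beech drying rack, fixed for the episode, 215 mm deep (x) by 250 mm wide (y); three grooves along its y axis at x = -70, 0 and +70 mm, each 21 mm wide, 25 mm deep, groove floor 12 mm above the table, slat tops 37 mm. Origin: centre of its underside
- mast: leaning aluminium mast of the table easel (fixed). Origin: on its face, mid width, 60 mm above the table, where the ledge's top is at its lowest setting. z: up along the mast, leaning 40 degrees from upright towards the robot; x: square out of its face, away from the robot and up; y: level, along the ledge. The face x = 0 is the panel's rest; mast 30 mm wide, 15 thick, up to z = 340 mm
- easel: wooden base of the easel (fixed). Origin: on the table, 90 mm behind the mast's origin. Feet reach 105 mm to each side, 22 mm high; struts behind the mast within 36 mm of its middle plane. A crossbar 200 mm wide, 15 thick, at mast z = 82 to 108 mm, front face x = 0, also backs the panel; above it only the mast lies behind the panel
- holder: top holder of the easel: black block 44 mm wide, 58 mm long, sliding along the mast. Origin: on the mast's face at its jaw face (lower end); axes as the mast's. A 9 mm lip below the jaw in front, at mast x = 22 to 26 mm. Jaw starts at mast z = 250 to 270 mm (range 150 to 275). 3 N of friction with the lever open; pressed on with 10 N it keeps bearing when let go; the closed lever clamps it
- jaw (a point): middle of the holder's jaw face, 13 mm out of the mast's face
- holder_grip (a point): middle of the holder's block for gripping across its 44 mm width (along the mast's y): 37 mm above the jaw face and 13.5 mm out of the mast's face; flat cheeks 25 mm by 42 mm around this point
- lever (a joint): cam lever on the holder, rad: 0 = open, standing square off the mast's face (along the mast's x); 1.57 = closed, folded up along the mast (along the mast's z, towards the robot and up). Stays where it is left; about 0.5 to 2 N at the tip moves it, more near the end where the cam bites; hard stop at 1.57
- lever_pivot (a point): the lever's axis (along the mast's y), 17 mm out of the mast's face and 40 mm above the jaw face
- lever_tip (a point): end of the lever, 60 mm from its axis; the red paddle is its last 24 mm, 17 mm wide and 11 mm thick
- green_painting: finished green painting of 240 x 180 x 18 mm in another groove of the rack; leave it
- blue_painting: finished blue painting of 220 x 160 x 18 mm in another groove of the rack; leave it
- gesso_jar: white jar, 68 mm across, 85 mm high; leave it
- medium_bottle: brown glass bottle, 44 mm across, 120 mm high; leave it
- tape_roll: roll of tape, 90 mm across, 24 mm high; leave it
- blue_tube: blue paint tube lying, about 125 x 40 mm, 20 mm high; leave it
- red_tube: red paint tube lying, about 125 x 40 mm, 20 mm high; leave it

How it is judged (in metres and radians):
On the way, in this order (a step that is already met when the one before it is completed fails the run):
1. the panel's lower front edge is inside the lip at the ledge, touching, with the panel still tipped forward (its top more than 20 mm clear of its home against the rest) (x of panel_toe in the frame of mast between 0.005 and 0.0218 m and z of panel_toe in the frame of mast between -0.003 and 0.04 m and x of panel_top in the frame of mast above 0.029 m and contact force between panel and mast above 0.5 N), for 0.1 s.
2. the panel lies back against the rest, lower edge inside the lip, centred within 15 mm, white side out (x of panel_toe in the frame of mast between 0.015 and 0.0218 m and z of panel in the frame of mast between -0.003 and 0.04 m and x of panel_top in the frame of mast between 0.006 and 0.0125 m and y of panel in the frame of mast between -0.015 and 0.015 m and angle between the z axis of panel and the z axis of mast, either way round below 0.035 rad), for 0.2 s.
3. the holder's jaw is on the top edge of the panel at home, the lever still open (all of step 2 and z of jaw in the frame of panel between 0.177 and 0.1825 m and value of joint lever below 0.6 rad), for 0.1 s.
At the end, for the whole second after the job is handed in: the white panel rests on the ledge, white side out: lower edge inside the lip, back on the rest (top 3.5 mm, 2 degrees), centred within 15 mm; the holder's jaw bears on its top edge (over 0.5 N, within 2.5 mm), lever over 1.4 rad; paintings and other things not moved (all of step 2 and z of jaw in the frame of panel between 0.177 and 0.1825 m and value of joint lever above 1.4 rad and contact force between panel and holder above 0.5 N and linear speed of panel below 0.01 m/s); the robot touches nothing.
It fails at once if a finished painting is moved (over 25 mm) or tipped (distance of any of green_painting, blue_painting from where it was at the start of the episode above 0.025 m or angle between any of green_painting, blue_painting's own z axis and vertical above 0.3 rad).
It fails at once if another thing on the table is moved (over 30 mm) (distance of any of gesso_jar, medium_bottle, tape_roll, blue_tube, red_tube from where it was at the start of the episode above 0.03 m).
It fails at once if the panel is forced against the easel with over 60 N while it is being hooked in and laid back (contact force between panel and mast above 60 N and z of jaw in the frame of panel above 0.19 m).
It also fails if it takes over 72 s, if anything falls off the work surface, if the arm or the gripper's body presses on something with over 40 N, if the wrist force passes 120 N, or if a joint passes its speed limit or range.

## Robot

A 7-joint arm with a two-finger parallel gripper is mounted at the origin on the work surface. World frame = base frame: x ahead of the robot, y to its left, z up, the work surface at z = 0. Lengths are in mm, angles in rad, forces in N, time in s.
With the tool pointing down it reaches from about 400 to 850 mm from the base axis. Payload 4.5 kg.
Tool frame: the origin (TCP) lies on the centre line of the jaws, within the pads' length; the fingertips stand 25 mm ahead of it and the grasp point (between the pads) lies 6 mm ahead of it; z points along the fingers, y is the line along which they close (so a half turn about z gives the same grasp; the last joint's range is limited). The gripper opens to 88 mm and grips with 3 to 60 N. Pads are 18 mm wide; open, the fingers measure 123 mm over their backs; the gripper's body (75 mm by 187 mm) begins 45 mm behind the grasp point.
Start: joints at [-1.226, 0.689, -0.195, 1.565, 0.157, 0.902, -0.215], TCP at [191.118, 595.084, 263.743] pointing down, gripper open.
Joint ranges: [-3.01, 3.01], [-0.46, 2.08], [-1.47, 1.51], [0.13, 2.56], [-1, 4.14], [0.04, 2.09], [-2.66, 2.66]. Speed limits (rad/s): [2.57, 2.57, 3.14, 3.14, 3.14, 3.14, 3.14].

## Interface

Orientations are given as a 3x3 rotation matrix whose columns are the frame's x, y, z axes.
In Python, from rig import robot gives the robot as it stands.
- The arm moves only by the tool carry_out, never from a script. Its argument "motion" is a list of rows, each a list of 3 entries, a list of its own where there are three numbers: the shift along the tool's x, y, z normalised to -1 to 1, where 1 is 300 mm, then the turn about the tool's z normalised to -1 to 1, where 1 is 60 degrees, then the opening, from -1 (shut) to 1 (fully open). A call has 1 to 5 rows; each row is the pose to reach, as a shift and turn from the pose commanded when the call began, along the tool's axes at that moment; what a row does not reach only later rows make up. A row lasts 1/8 s, in which the tool goes at most 62.5 mm and 10.7 degrees, less where a joint would pass 70% of its speed; a pose out of reach is approached as far as the arm can. A call with a number of a shift or a turn outside -1 to 1 is refused whole. A call with a gripper value outside its range is refused whole. The fingers move at their own pace and stop on an object; the grip force is fixed at half the most. Time passes only in rows, so rows that repeat a pose let the fingers close. It gives the time, the measured TCP pose, the force, the opening and the grip force at its end, in the units of the state.
- robot.observe(): the state, without advancing time (a new reading comes with each control period).
- robot.capture(name): name is "side" or "top" or "wrist"; returns a dict with "image" (480x640x3 uint8, blue, green, red), "K" (3x3 intrinsics, pixels), "eye" and "rotation" of the camera in the world; the wrist camera has in their place "hand_eye" (4x4, takes a point from camera to tool coordinates, whose origin is the TCP and whose axes are the flange's). Camera axes: x right, y down, z forward; pixel columns grow to the right and rows downward; lengths in mm; the calibration is good to about 2 mm. A picture is of the moment at which its call begins: read the wrist's pose just before it. There is no depth.
- robot.hand_in(): hands the job in; it is judged then, once.
The state is a dict: "clock": time; "joint_pos": joint angles; "joint_vel": joint speeds; "effort": joint torques, N m; "tcp_pos": TCP position; "orientation": TCP orientation; "force": force on the tool from outside, world axes, zero at the start; "torque": the same for the moment, N m; "gripper_width": finger opening in mm; "finger_force": force on a finger pad.
Only numpy, scipy, OpenCV 4.12 (cv2) and the standard library are available. Lean on these libraries where they do the work, as an engineer would, in place of code of your own. Each camera call takes 0.05 s, during which the arm holds its last target. There are 200 camera calls.

## Working session

There is one attempt and no reset: what is moved stays moved. The work goes in short steps, Python scripts to look and compute and a tool call to move; the robot and the scene stay as the last step left them, time stands still between calls to the robot, and variables do not carry over. Pictures are saved under pics/ and viewed, at most 10 in all, crops included, and the job is handed in when it is done.

Besides the shell and the picture viewer there is one more tool, called after "Request:" as name([rows], argument=value, ...), one row to a line, values as JSON. carry_out: Moves the arm, as the interface text tells. Its arguments: {"type":"object","properties":{"motion":{"type":"array","items":{"type":"array"}}},"required":["motion"]}

```bash
mkdir -p pics; ls; python3 - <<'E'
from rig import robot
import cv2,json,pickle
s=robot.observe(); print(s)
d={}
for n in("side","top","wrist"):
    c=robot.capture(n); cv2.imwrite(f"pics/{n}0.png",c["image"]); d[n]=c
    print(n,{k:v.tolist() if hasattr(v,'tolist') else v for k,v in c.items() if k!="image"})
d['state']=s
pickle.dump(d,open("c0.pkl","wb"))
E
```

```text
pics
{'clock': 0.0, 'joint_pos': array([-1.22618334,  0.68999159, -0.19449475,  1.56632076,  0.15732853,
        0.90251746, -0.21510603]), 'joint_vel': array([-0.00064003,  0.00115362,  0.00098482, -0.00114855,  0.00017429,
       -0.00049863, -0.00071623]), 'effort': array([-8.28533830e-04, -5.27567160e+01, -1.26691125e+00, -1.53437126e+01,
       -5.25531534e-02,  6.44589352e-03,  1.68707616e-04]), 'tcp_pos': array([191.02875054, 594.48031395, 262.9109735 ]), 'orientation': array([[-9.52109247e-01,  3.05757782e-01, -4.00475648e-04],
       [ 3.05757997e-01,  9.52107561e-01, -1.79980570e-03],
       [-1.69008705e-04, -1.83606028e-03, -9.99998300e-01]]), 'force': array([ 0.55766444,  0.35465976, -0.19631419]), 'torque': array([ 0.03699157, -0.09813918,  0.05319507]), 'finger_force': 0.0, 'gripper_width': 87.82935093989101}
side {'K': [[457.3451074708565, 0.0, 315.89504576412855], [0.0, 457.3451074708565, 245.48303557200992], [0.0, 0.0, 1.0]], 'eye': [146.83839256074123, -668.397551061769, 1097.8744418379906], 'rotation': [[0.8301463984955582, -0.41527309573894444, 0.3720285110314093
[... 260 characters left out ...]
 [330.8515219277101, -7.763342807468763, 1481.3730716879618], 'rotation': [[0.004849188866209827, -0.9816490063565741, 0.19063502743853394], [-0.9999881742655675, -0.004689772938454536, 0.001287384481308797], [-0.0003697247040729082, -0.19063901580981918, -0.9816601392308372]]}
wrist {'K': [[398.22645199690527, 0.0, 322.83197204912153], [0.0, 398.22645199690527, 240.4369474350465], [0.0, 0.0, 1.0]], 'hand_eye': [[0.0003827129119441978, -0.966975869090594, -0.2548676561027609, 64.47099103893521], [0.9999992736062857, 7.877479861912802e-05, 0.001202739136358317, -1.2904562946937093], [-0.0011429425733853428, -0.25486793127229507, 0.9669751968335344, -121.82579855500053], [0.0, 0.0, 0.0, 1.0]]}
```

View pics/side0.png

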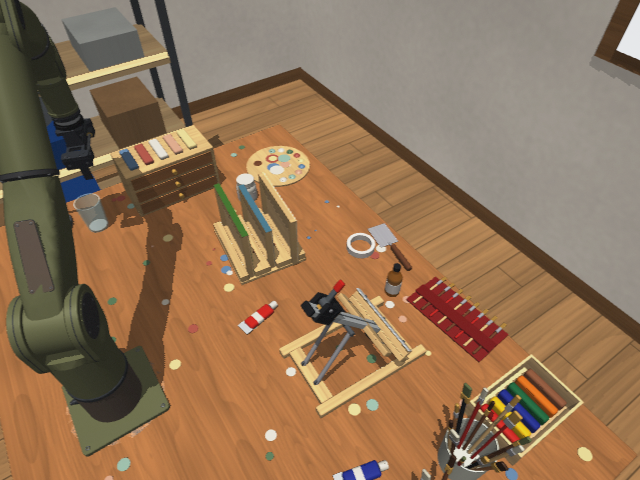

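View pics/top0.png

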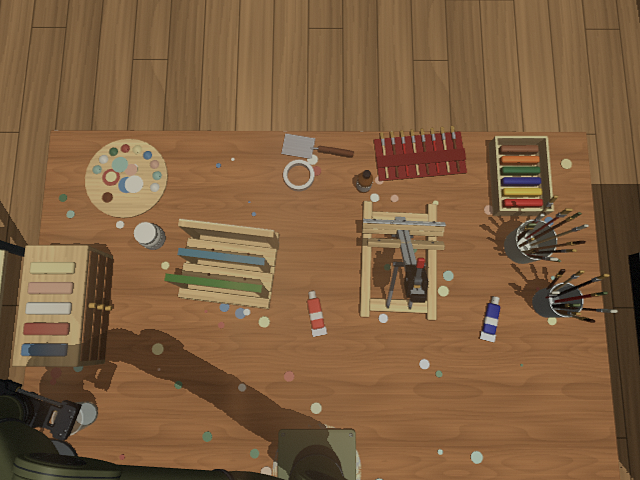

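Side view: from near to far the rack holds the green painting, the blue painting and the white panel (far groove, about (280,210)). The easel is at about (350,330), with the holder at (322,305) and the red lever tip at (338,287). Top view: the panel's top edge runs (180,222)–(278,236), the mast is around (410,255) and the ledge is at (405,225).

```bash
python3 - <<'E'
import cv2,pickle,numpy as np
d=pickle.load(open("c0.pkl","rb"))
def cr(n,x,y,w,h,k):return cv2.resize(d[n]["image"][y:y+h,x:x+w],None,fx=k,fy=k,interpolation=cv2.INTER_CUBIC)
a=cr("top",350,195,100,130,4); b=cr("side",275,270,160,150,4)[:, :]
b=cr("side",275,275,100,130,4)
cv2.imwrite("pics/crop1.png",np.hstack([a,b]))
a=cr("top",160,205,130,110,6)
cv2.imwrite("pics/crop2.png",cv2.resize(a,(709,600)))
E
```

```text
(no output)
```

View pics/crop1.png

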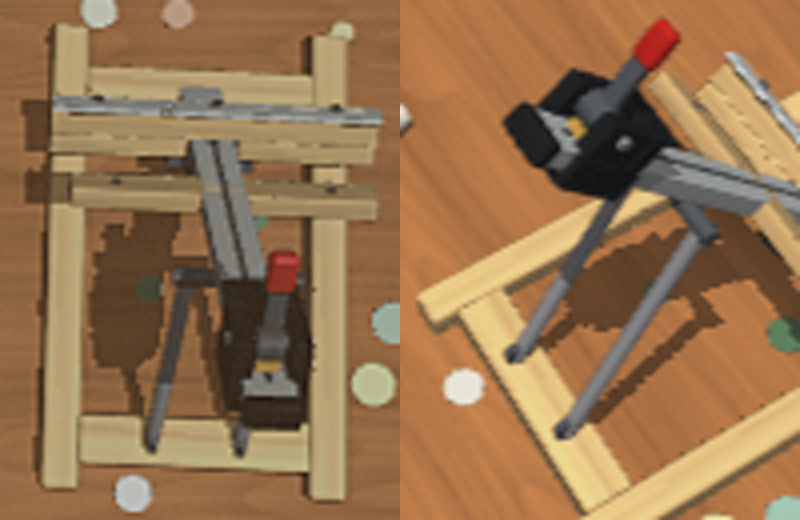

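View pics/crop2.png

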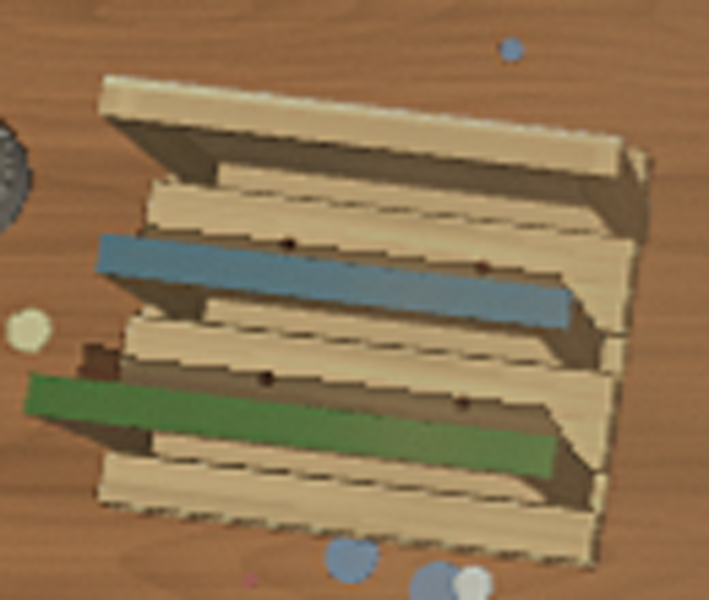

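Crop 1: silver lip band from (363,220) to (445,225) in the top view, red paddle around (421,262) and right foot outer edge at column ~436. Crop 2: the panel's top-face corners are at about (179.2,219.1), (178.3,226.1), (274,230.3) and (272.2,237.3).

```bash
cat > h.py <<'E'
import numpy as np,cv2
def ray(c,p):
    K=c["K"]; d=np.array(c["rotation"])@np.linalg.inv(K)@[p[0],p[1],1]; return np.array(c["eye"]),d/np.linalg.norm(d)
def onz(c,p,z):
    e,d=ray(c,p); return e+d*(z-e[2])/d[2]
def tri(ps):
    A=0;b=0
    for c,p in ps:
        e,d=ray(c,p); M=np.eye(3)-np.outer(d,d); A=A+M; b=b+M@e
    x=np.linalg.solve(A,b)
    return x,[np.linalg.norm(np.cross(x-ray(c,p)[0],ray(c,p)[1])) for c,p in ps]
def proj(c,P):
    q=np.array(c["K"])@(np.array(c["rotation"]).T@(np.array(P)-c["eye"])); return q[:2]/q[2]
def blob(im,lo,hi,box):
    x,y,w,h=box; s=cv2.cvtColor(im[y:y+h,x:x+w],cv2.COLOR_BGR2HSV); m=cv2.inRange(s,lo,hi)
    yy,xx=np.nonzero(m); return np.array([xx.mean()+x,yy.mean()+y]),len(xx)
c40,s40=np.cos(np.radians(40)),np.sin(np.radians(40))
def mast(mx,my,yaw):
    Rz=np.array([[np.cos(yaw),-np.sin(yaw),0],[np.sin(yaw),np.cos(yaw),0],[0,0,1]])
    return Rz@np.array([[c40,0,-s40],[0,1,0],[s40,0,c40]]),np.array([mx,my,60.])
E
python3 - <<'E'
from h import *; import pickle
d=pickle.load(open("c0.pkl","rb")); T,S=d["top"],d["side"]
for p in [(179.25,219.1),(178.3,226.1),(274,230.3),(272.2,237.3)]: print("panel",onz(T,p,192).round(1))
lo,hi=(0,170,90),(8,255,255)
a,na=blob(T["image"],lo,hi,(410,250,30,30)); b,nb=blob(S["image"],lo,hi,(325,275,30,25))
P,r=tri([(T,a),(S,b)]); print("paddle",a,na,b,nb,P.round(1),r)
hsv=cv2.cvtColor(T["image"],cv2.COLOR_BGR2HSV)
rows=[]
for x in list(range(366,394,2))+list(range(408,444,2)):
    col=hsv[214:232,x,1]; i=np.nonzero(col<70)[0]
    rows.append((x,i.min()+214-.5,i.max()+214+.5) if len(i) else (x,0,0))
print(rows)
rows=np.array([r for r in rows if r[1]>0])
for k in(1,2):
    f=np.polyfit(rows[:,0],rows[:,k],1); print(f)
    A=onz(T,(366,np.polyval(f,366)),95);B=onz(T,(442,np.polyval(f,442)),95); print("yaw",np.degrees(np.arctan2(-(A-B)[0],(A-B)[1])),A,B)
print(hsv[222,358:368,:].tolist(),hsv[224:226,440:450].tolist())
for p in[(350+347/4,195+38/4),(350+345/4,195+498/4),(350+55/4,195+25/4),(350+47/4,195+487/4)]: print("foot",onz(T,p,22).round(1))
E
```

```text
panel [631.3 346.8 192. ]
panel [613.4 348.2 192. ]
panel [603.8 108.4 192. ]
panel [585.9 112.5 192. ]
paddle [420.078125 262.75    ] 64 [338.60869565 285.64130435] 92 [ 502.2 -226.4  337.2] [np.float64(0.3539569323463944), np.float64(0.353956932346383)]
[(366, np.float64(218.5), np.float64(222.5)), (368, np.float64(218.5), np.float64(222.5)), (370, np.float64(218.5), np.float64(222.5)), (372, np.float64(218.5), np.float64(222.5)), (374, np.float64(218.5), np.float64(222.5)), (376, np.float64(218.5), np.float64(222.5)), (378, np.float64(218.5), np.float64(223.5)), (380, np.float64(218.5), np.float64(223.5)), (382, np.float64(219.5), np.float64(223.5)), (384, np.float64(219.5), np.float64(223.5)), (386, np.float64(219.5), np.float64(223.5)), (388, np.float64(219.5), np.float64(223.5)), (390, np.float64(219.5), np.float64(223.5)), (392, np.float64(219.5), np.float64(223.5)), (408, np.float64(220.5), np.float64(231.5)), (410, np.float64(220.5), np.float64(224.5)), (412, np.float64(220.5), np.float64(224.5)), (414, np.float64(220.5), np.float64(224.5)), (416, np.float64(220.5), np.float
[... 749 characters left out ...]
261e-02 2.06747380e+02]
yaw -2.2841298503339353 [ 646.44109174 -130.24380352   95.        ] [ 638.28955751 -334.61093282   95.        ]
[[14, 143, 91], [14, 142, 90], [14, 141, 92], [13, 146, 91], [14, 159, 74], [20, 29, 157], [30, 9, 169], [42, 8, 168], [30, 9, 162], [45, 7, 150]] [[[30, 10, 123], [30, 8, 130], [30, 12, 131], [30, 12, 133], [60, 8, 134], [17, 51, 125], [14, 129, 138], [15, 146, 140], [14, 138, 144], [13, 137, 145]], [[53, 6, 160], [53, 6, 170], [53, 6, 173], [60, 4, 173], [78, 7, 177], [18, 36, 158], [14, 120, 147], [14, 144, 145], [14, 142, 144], [14, 138, 146]]]
foot [ 717.2 -339.3   22. ]
foot [ 392.3 -325.8   22. ]
foot [ 725.8 -131.    22. ]
foot [ 398.8 -121.9   22. ]
```

Request:
carry_out([
  [[-0.1,0,-0.2],0.1,0.2],
  [[-0.3,-0.09,-0.23],0.27,0.2],
  [[-0.5,-0.15,-0.23],0.44,0.2],
  [[-0.7,-0.21,-0.23],0.6,0.2],
  [[-0.87,-0.26,-0.23],0.75,0.2],
])

```text
clock: 0.78
tcp_pos: [417.3, 439.4, 332.7]
orientation: [[-0.452, 0.892, 0.0], [0.892, 0.452, -0.0], [-0.0, 0.0, -1.0]]
force: [1.1, 1.3, -0.6]
gripper_width: 53.1
finger_force: 0.0
```

```bash
cat >> h.py <<'E'
def delta(cur_p,cur_R,tgt_p,tgt_ang):
    "shift (units of 300 mm) and turn (units of 60 deg) to put TCP at tgt_p with tool x at world angle tgt_ang (deg)"
    s=cur_R.T@(np.array(tgt_p)-cur_p)/300
    a=np.degrees(np.arctan2(cur_R[1,0],cur_R[0,0])); t=(a-tgt_ang+180)%360-180
    return s.round(4),round(t/60,4)
E
python3 - <<'E'
from h import *; from rig import robot; import pickle
s=robot.observe(); print(s["clock"],s["tcp_pos"],s["joint_pos"].round(2),s["gripper_width"])
print(delta(s["tcp_pos"],s["orientation"],[617,300.5,250],83.4))
d=pickle.load(open("c0.pkl","rb")); T,S=d["top"],d["side"]
R,o=mast(649.8,-232.3,np.radians(-2.28))
for h in(24,28,32,36): print(h,proj(S,o+R@[23,110,h+8]).round(1),proj(S,o+R@[23,-110,h+8]).round(1),proj(T,o+R@[21,110,h+8]).round(1),proj(T,o+R@[21,-110,h+8]).round(1))
for n,P in dict(cbL=[0,100,108],cbR=[0,-100,108],tip=[77,0,307],mt=[0,0,340]).items(): print(n,proj(T,o+R@P).round(1),proj(S,o+R@P).round(1))
E
```

```text
0.775 [417.29766981 439.42513179 332.72952839] [-0.89  0.59  0.01  1.54 -0.01  1.01 -0.41] 53.09302493108506
(array([-0.714 ,  0.3844,  0.2759]), np.float64(0.558))
24 [357.2 287.9] [409.3 350.4] [363.1 221.2] [445.  224.8]
28 [356.5 287.6] [408.7 350.3] [363.2 221.9] [445.2 225.5]
32 [355.8 287.3] [408.1 350.1] [363.2 222.6] [445.5 226.2]
36 [355.1 287.1] [407.4 350. ] [363.3 223.3] [445.8 226.9]
cbL [367.6 242. ] [339.4 291.4]
cbR [445.1 245.4] [387.1 351.3]
tip [420.8 257.9] [342.4 281.6]
mt [418.5 295.6] [309.1 305.3]
```

Request:
carry_out([
  [[-0.17,0.09,0],0.14,0.2],
  [[-0.34,0.18,0],0.28,0.2],
  [[-0.52,0.28,0.05],0.42,0.2],
  [[-0.714,0.3844,0.2],0.558,0.2],
  [[-0.714,0.3844,0.27],0.558,0.2],
])

```text
clock: 1.4
tcp_pos: [619.2, 298.8, 250.2]
orientation: [[0.116, 0.993, 0.002], [0.993, -0.116, -0.003], [-0.003, 0.002, -1.0]]
force: [-0.4, 0.9, -0.4]
gripper_width: 52.8
finger_force: 0.0
```

```bash
python3 - <<'E'
from h import *; from rig import robot
s=robot.observe(); print(s["tcp_pos"],s["joint_pos"].round(2),s["gripper_width"])
print(delta(s["tcp_pos"],s["orientation"],[617,300.5,186],83.4))
w=robot.capture("wrist"); t=robot.capture("top"); 
cv2.imwrite("pics/w1.png",np.hstack([cv2.resize(w["image"],(400,300)),cv2.resize(t["image"][180:330,140:340],(400,300))]))
E
```

```text
[619.22432503 298.76245276 250.18856324] [-0.6   0.8   0.16  1.38 -0.13  0.98 -0.53] 52.81024203517584
(array([ 0.0055, -0.0085,  0.2139]), np.float64(-0.0012))
```

View pics/w1.png

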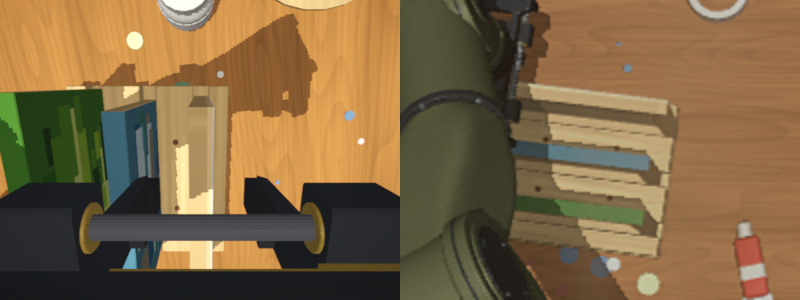

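The wrist view shows the panel's top edge centred between the fingers (column ~203 of 400), with the blue painting left of the near finger. Next: descend and grip.

Request:
carry_out([
  [[0.0055,-0.0085,0.1],0,0.2],
  [[0.0055,-0.0085,0.19],0,0.2],
  [[0.0055,-0.0085,0.214],0,0.2],
  [[0.0055,-0.0085,0.214],0,0.2],
  [[0.0055,-0.0085,0.214],0,-1],
])

```text
clock: 2.12
tcp_pos: [614.6, 305.8, 189.2]
orientation: [[0.109, 0.994, 0.002], [0.994, -0.109, 0.001], [0.002, 0.002, -1.0]]
force: [-0.1, 0.4, 0.1]
gripper_width: 44.9
finger_force: 0.0
```

Request:
carry_out([
  [[0,0,0],0,-1],
  [[0,0,0],0,-1],
  [[0,0,0],0,-1],
  [[0,0,0],0,-1],
  [[0,0,0],0,-1],
])

```text
clock: 2.75
tcp_pos: [614.4, 305.1, 187.9]
orientation: [[0.11, 0.994, 0.001], [0.994, -0.11, 0.0], [0.0, 0.001, -1.0]]
force: [0.3, 0.2, 1.8]
gripper_width: 17.7
finger_force: 29.7
```

```bash
python3 - <<'E'
from rig import robot
s=robot.observe(); print(s["tcp_pos"],s["joint_pos"].round(2),s["gripper_width"],s["finger_force"],s["force"])
E
```

```text
[614.37323096 305.11239604 187.85715876] [-0.6   0.86  0.14  1.44 -0.14  0.85 -0.52] 17.66920912926138 29.725056029856205 [0.33795378 0.22511671 1.75506691]
```

```bash
cat >> h.py <<'E'
MY=np.radians(-2.28); MR,MO=mast(649.8,-232.3,MY)
def tcp_for_toe(tx,tz,off=76.6,up=176.):
    "TCP for the upright panel with its toe at mast (tx,0,tz)"
    x=np.array([np.cos(MY),np.sin(MY),0]); y=np.array([-np.sin(MY),np.cos(MY),0])
    return MO+MR@[tx,0,tz]-9*x+off*y+[0,0,up]
E
python3 - <<'E'
from h import *; from rig import robot
s=robot.observe()
t=tcp_for_toe(14,31.6)-[3,0,0]; print(t)
print(delta(s["tcp_pos"],s["orientation"],t+[0,0,60],87.72))
E
```

```text
[ 631.27462686 -155.02117566  269.20603094]
(array([-1.5181,  0.2246, -0.4716]), np.float64(-0.0669))
```

Request:
carry_out([
  [[0,0,-0.1],0,-1],
  [[0,0,-0.2],0,-1],
  [[0,0,-0.3],0,-1],
  [[0,0,-0.4],0,-1],
  [[0,0,-0.45],0,-1],
])

```text
clock: 3.38
tcp_pos: [613.8, 305.3, 323.6]
orientation: [[0.109, 0.994, 0.0], [0.994, -0.109, 0.001], [0.001, 0.0, -1.0]]
force: [0.6, 0.0, -1.6]
gripper_width: 18.0
finger_force: 29.8
```

Request:
carry_out([
  [[-0.16,0.02,-0.02],0,-1],
  [[-0.32,0.05,-0.02],-0.02,-1],
  [[-0.48,0.08,-0.02],-0.03,-1],
  [[-0.64,0.1,-0.02],-0.05,-1],
  [[-0.8,0.12,-0.02],-0.067,-1],
])

```text
clock: 4.0
tcp_pos: [622.5, 61.2, 327.4]
orientation: [[0.039, 0.999, -0.003], [0.999, -0.039, 0.0], [-0.0, -0.003, -1.0]]
force: [0.1, 0.5, -0.9]
gripper_width: 17.8
finger_force: 30.0
```

```bash
python3 - <<'E'
from h import *; from rig import robot
s=robot.observe(); print(s["tcp_pos"],s["joint_vel"].round(2))
t=tcp_for_toe(14,31.6)-[3,0,0]
print(delta(s["tcp_pos"],s["orientation"],t+[0,0,60],87.72))
E
```

```text
[622.47835508  61.15878482 327.38712956] [ 0.64 -0.07 -0.06  0.15  0.05 -0.08  0.7 ]
(array([-0.7189,  0.0573, -0.0062]), np.float64(0.0009))
```

Request:
carry_out([
  [[-0.16,0.015,0],0,-1],
  [[-0.34,0.03,0],0,-1],
  [[-0.52,0.045,0],0,-1],
  [[-0.67,0.057,0],0,-1],
  [[-0.719,0.057,0],0,-1],
])

```text
clock: 4.62
tcp_pos: [630.5, -157.9, 327.3]
orientation: [[0.045, 0.999, -0.003], [0.999, -0.045, -0.002], [-0.002, -0.003, -1.0]]
force: [-0.2, 0.8, -2.4]
gripper_width: 17.8
finger_force: 30.0
```

Request:
carry_out([
  [[0,0,0],0,-1],
  [[0,0,0],0,-1],
])

```text
clock: 4.88
tcp_pos: [632.1, -150.6, 328.0]
orientation: [[0.036, 0.999, -0.001], [0.999, -0.036, 0.003], [0.003, -0.001, -1.0]]
force: [-0.4, -0.1, -2.3]
gripper_width: 17.5
finger_force: 30.0
```

```bash
python3 - <<'E'
from h import *; from rig import robot; import pickle
s=robot.observe(); print(s["tcp_pos"],s["orientation"][:,0],s["joint_vel"].round(2),s["force"])
t=tcp_for_toe(14,31.6)-[3,0,0]
print(delta(s["tcp_pos"],s["orientation"],t,87.72))
S=robot.capture("side"); T=robot.capture("top"); pickle.dump((S,T,s),open("c1.pkl","wb"))
p=s["tcp_pos"]; R=s["orientation"]
for nm,v in dict(bl=[-76.6,0,176],bR=[-196.6,9,176],bL=[43.4,9,176],tR=[-196.6,9,-4],tL=[43.4,9,-4]).items():
    P=p+R@v; print(nm,P.round(1),proj(S,P).round(1),proj(T,P).round(1))
a=cv2.resize(S["image"][200:400,260:460],(400,400)); b=cv2.resize(T["image"][170:330,330:490],(400,400))
cv2.imwrite("pics/p1.png",np.hstack([a,b]))
E
```

```text
[ 632.14832398 -150.62752637  328.019719  ] [0.03633633 0.99933636 0.00255091] [-0.01 -0.01 -0.   -0.    0.01  0.    0.  ] [-0.39721866 -0.10355557 -2.28276447]
(array([-0.0152, -0.0022,  0.196 ]), np.float64(0.0033))
bl [ 629.2 -226.7  151.8] [377.3 307.7] [405.3 224.5]
bR [ 633.9 -347.   151.5] [411.4 342.8] [451.8 223. ]
bL [ 642.6 -107.1  152.1] [352.5 273.5] [359.  219.2]
tR [ 634.  -347.4  331.5] [425.7 298.2] [471.7 205.2]
tL [ 642.7 -107.6  332.1] [357.5 225.8] [365.  200.9]
```

View pics/p1.png

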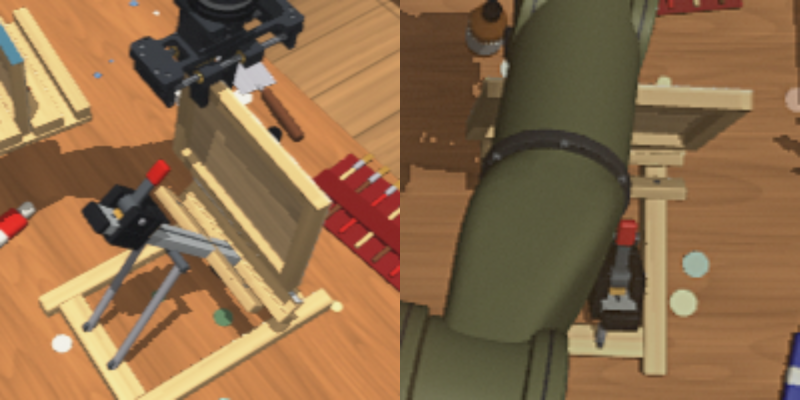

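Side crop: the panel is held upright above the ledge, its near-right top corner at full-image (424.5,302.5), a few pixels below the prediction of (425.7,298.2). Top crop: the same corner is at (470.8,206.8), so there is a small roll sag.

```bash
python3 - <<'E'
from h import *; import pickle
S,T,s=pickle.load(open("c1.pkl","rb"))
P,r=tri([(S,(424.5,302.5)),(T,(470.8,206.8))]); print(P,r, s["orientation"].T@(P-s["tcp_pos"]))
# side: sub-pixel silhouettes of right end of the panel: top edge line
im=S["image"]; 
for y in range(296,310): print(y,im[y,418:430].sum(1).tolist())
E
```

```text
[ 633.20971252 -348.81047372  318.7405595 ] [np.float64(0.4660096157836705), np.float64(0.46600961578391337)] [-198.03652888    8.26919001    8.76719408]
296 [601, 630, 642, 604, 408, 216, 209, 211, 211, 209, 211, 208]
297 [588, 599, 629, 642, 575, 349, 191, 210, 211, 212, 209, 210]
298 [592, 600, 616, 635, 660, 588, 344, 178, 201, 212, 212, 210]
299 [602, 609, 615, 626, 637, 659, 537, 235, 170, 201, 209, 207]
300 [616, 620, 623, 619, 624, 636, 678, 551, 231, 147, 192, 211]
301 [622, 622, 616, 612, 606, 614, 557, 426, 271, 143, 163, 195]
302 [617, 614, 607, 604, 603, 533, 378, 285, 250, 215, 255, 212]
303 [563, 604, 603, 529, 358, 281, 289, 273, 213, 240, 276, 269]
304 [455, 495, 360, 272, 272, 297, 290, 213, 237, 276, 260, 212]
305 [260, 279, 272, 271, 283, 316, 290, 266, 278, 248, 201, 216]
306 [279, 273, 274, 275, 299, 317, 300, 278, 224, 218, 239, 245]
307 [279, 274, 273, 281, 315, 315, 273, 207, 217, 240, 238, 243]
308 [274, 271, 270, 290, 308, 274, 208, 215, 239, 239, 240, 237]
309 [274, 273, 271, 297, 277, 201, 214, 241, 241, 241, 242, 239]
```

Request:
carry_out([
  [[-0.01,-0.0022,0.04],0.0033,-1],
  [[-0.0152,-0.0022,0.08],0.0033,-1],
  [[-0.0152,-0.0022,0.12],0.0033,-1],
  [[-0.0152,-0.0022,0.14],0.0033,-1],
  [[-0.0152,-0.0022,0.15],0.0033,-1],
])

```text
clock: 5.6
tcp_pos: [631.0, -158.1, 282.9]
orientation: [[0.043, 0.999, -0.001], [0.999, -0.043, 0.0], [0.0, -0.001, -1.0]]
force: [0.2, 0.2, -1.1]
gripper_width: 18.0
finger_force: 30.0
```

Request:
carry_out([
  [[0,0,0.005],0,-1],
  [[0,0,0.01],0,-1],
  [[0,0,0.015],0,-1],
  [[0,0,0.02],0,-1],
  [[0,0,0.02],0,-1],
])

```text
clock: 6.22
tcp_pos: [631.0, -158.1, 277.4]
orientation: [[0.043, 0.999, -0.0], [0.999, -0.043, 0.0], [0.0, -0.0, -1.0]]
force: [0.1, -0.5, -1.1]
gripper_width: 17.7
finger_force: 30.0
```

```bash
python3 - <<'E'
from h import *; from rig import robot
s=robot.observe(); print(s["tcp_pos"],s["orientation"][:,0],s["force"],s["torque"])
t=tcp_for_toe(14,31.6)-[3,0,0]
print(t,delta(s["tcp_pos"],s["orientation"],t,87.72))
E
```

```text
[ 631.02616835 -158.11692959  277.40065084] [4.30340449e-02 9.99073600e-01 1.14742023e-04] [ 0.14732703 -0.46243586 -1.07255746] [0.0587283  0.0852256  0.00915891]
[ 631.27462686 -155.02117566  269.20603094] (array([0.0103, 0.0004, 0.0273]), np.float64(-0.0031))
```

Request:
carry_out([
  [[0.01,0,0.004],0,-1],
  [[0.01,0,0.008],0,-1],
  [[0.01,0,0.012],0,-1],
  [[0.01,0,0.014],0,-1],
  [[0.01,0,0.014],0,-1],
])

```text
clock: 6.85
tcp_pos: [631.8, -154.8, 273.8]
orientation: [[0.043, 0.999, 0.002], [0.999, -0.043, 0.0], [0.0, 0.002, -1.0]]
force: [1.2, 2.2, 1.5]
gripper_width: 18.1
finger_force: 30.0
```

Request:
carry_out([
  [[0,0,0.003],0,-1],
  [[0,0,0.006],0,-1],
  [[0,0,0.008],0,-1],
  [[0,0,0.01],0,-1],
  [[0,0,0.01],0,-1],
])

```text
clock: 7.48
tcp_pos: [632.6, -154.2, 271.7]
orientation: [[0.042, 0.999, 0.004], [0.999, -0.042, 0.001], [0.001, 0.004, -1.0]]
force: [1.9, 3.5, 7.1]
gripper_width: 17.4
finger_force: 30.0
```

Request:
carry_out([
  [[0,0,0],0,-0.4],
  [[0,0,0],0,-0.4],
  [[0,0,0],0,-0.4],
  [[0,0,0],0,-0.4],
  [[0,0,0],0,-0.4],
])

```text
clock: 8.1
tcp_pos: [631.1, -155.2, 270.1]
orientation: [[0.043, 0.999, -0.0], [0.999, -0.043, 0.0], [0.0, -0.0, -1.0]]
force: [-0.7, 0.3, 0.2]
gripper_width: 26.1
finger_force: 0.0
```

```bash
python3 - <<'E'
from h import *; from rig import robot; import pickle
s=robot.observe(); print(s["tcp_pos"],s["orientation"][:,0],s["force"],s["gripper_width"])
S=robot.capture("side"); T=robot.capture("top"); pickle.dump((S,T,s),open("c2.pkl","wb"))
for z in(32,36,40): print(z,[proj(S,MO+MR@P).round(1) for P in([14,-120,z],[0.2,-120,z+11.6],[21,-110,40])])
a=cv2.resize(S["image"][230:380,300:450],(600,600)); cv2.imwrite("pics/p2.png",a)
E
```

```text
[ 631.09122424 -155.23258462  270.14012114] [4.30994460e-02 9.99070787e-01 9.13308950e-06] [-0.72547012  0.30076597  0.22573413] 26.13278567874115
32 [array([409.4, 356.1]), array([403.5, 359.6]), array([407.5, 350.7])]
36 [array([408.7, 356. ]), array([402.9, 359.5]), array([407.5, 350.7])]
40 [array([408.1, 355.9]), array([402.2, 359.4]), array([407.5, 350.7])]
```

View pics/p2.png

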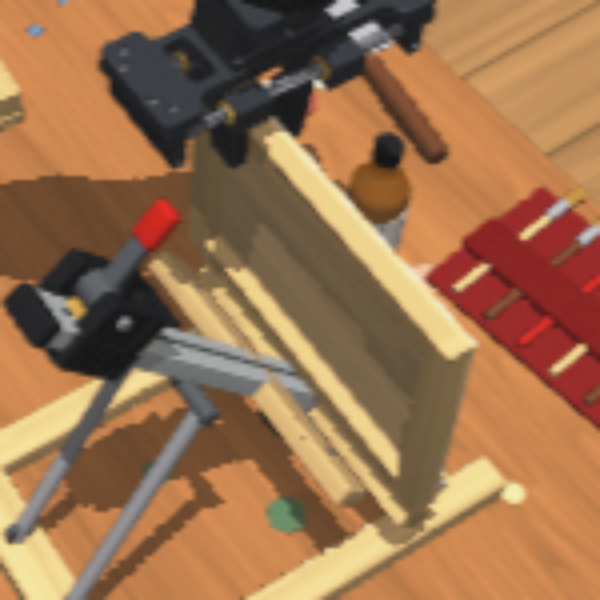

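Side crop: the panel stands loose between the fingers, its back lower corner at full-image (402.5,360), which matches the seated prediction, and the lip end shows in front at (410,350). Next: open fully and let it lie back on the near finger.

Request:
carry_out([
  [[0,0,0],0,-0.1],
  [[0,0,0],0,0.2],
  [[0,0,0],0,0.5],
  [[0,0,0],0,0.8],
  [[0,0,0],0,1],
])

```text
clock: 8.82
tcp_pos: [631.3, -155.1, 270.3]
orientation: [[0.043, 0.999, 0.0], [0.999, -0.043, 0.0], [0.0, 0.0, -1.0]]
force: [0.3, 0.7, 0.9]
gripper_width: 74.1
finger_force: 0.0
```

Request:
carry_out([
  [[0,0,0],0,1],
  [[0,0,0],0,1],
  [[0,0,0],0,1],
])

```text
clock: 9.2
tcp_pos: [631.2, -155.1, 270.3]
orientation: [[0.043, 0.999, -0.0], [0.999, -0.043, 0.0], [0.0, -0.0, -1.0]]
force: [-0.3, -0.5, 0.3]
gripper_width: 88.0
finger_force: 0.0
```

```bash
python3 - <<'E'
from h import *; from rig import robot; import pickle
s=robot.observe(); print(s["tcp_pos"],s["force"],s["gripper_width"])
S=robot.capture("side"); pickle.dump((S,s),open("c3.pkl","wb"))
cv2.imwrite("pics/p3.png",cv2.resize(S["image"][230:380,300:450],(450,450)))
E
```

```text
[ 631.20389592 -155.12011979  270.26969683] [-0.300384   -0.5222088   0.26278047] 87.96759917795121
```

View pics/p3.png

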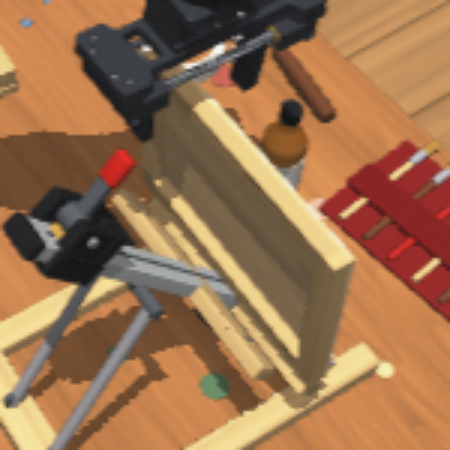

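The panel still stands nearly upright, its right top corner at full-image (416.7,318.3), so it is held in the narrow slot. Next: narrow the gap and ease it back with the far finger while the near finger restrains it.

Request:
carry_out([
  [[0,0,0],0,0.6],
  [[0,0,0],0,0.1],
  [[0,0,0],0,0.1],
  [[0,0,0],0,0.1],
  [[0,0,0],0,0.1],
])

```text
clock: 9.88
tcp_pos: [631.2, -155.1, 270.3]
orientation: [[0.043, 0.999, 0.0], [0.999, -0.043, 0.0], [0.0, 0.0, -1.0]]
force: [-0.7, 0.3, -0.4]
gripper_width: 48.1
finger_force: 0.0
```

Request:
carry_out([
  [[0,-0.02,0],0,0.1],
  [[0,-0.04,0.0],0,0.1],
  [[0,-0.06,0.01],0,0.1],
  [[0,-0.08,0.015],0,0.1],
  [[0,-0.1,0.02],0,0.1],
])

```text
clock: 10.5
tcp_pos: [600.7, -153.8, 264.1]
orientation: [[0.043, 0.999, -0.0], [0.999, -0.043, 0.0], [0.0, -0.0, -1.0]]
force: [0.0, 0.3, 0.1]
gripper_width: 48.4
finger_force: 0.0
```

```bash
python3 - <<'E'
from h import *; from rig import robot; import pickle
s=robot.observe(); print(s["tcp_pos"],s["force"],s["gripper_width"])
S=robot.capture("side"); pickle.dump((S,s),open("c4.pkl","wb"))
cv2.imwrite("pics/p4.png",cv2.resize(S["image"][230:380,300:450],(450,450)))
E
```

```text
[ 600.71311587 -153.83680005  264.1186874 ] [0.00988234 0.25938053 0.08078185] 48.38828011387635
```

View pics/p4.png

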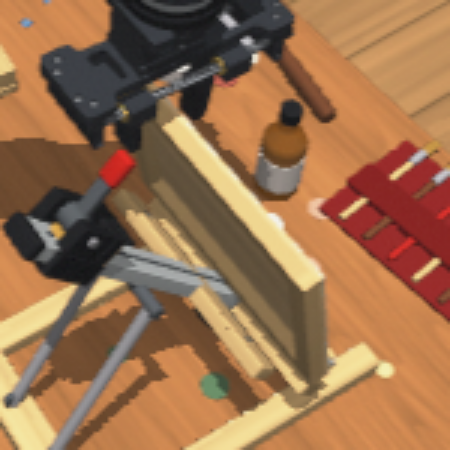

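The panel now tips back with the fingers, its right top corner at crop (325,280), and its foot is still inside the lip. Continue back and down.

Request:
carry_out([
  [[0,-0.02,0.01],0,0.1],
  [[0,-0.04,0.02],0,0.1],
  [[0,-0.06,0.025],0,0.1],
  [[0,-0.08,0.035],0,0.1],
  [[0,-0.1,0.045],0,0.1],
])

```text
clock: 11.18
tcp_pos: [570.8, -152.5, 250.6]
orientation: [[0.043, 0.999, -0.0], [0.999, -0.043, 0.0], [0.0, -0.0, -1.0]]
force: [-0.3, 0.3, -0.4]
gripper_width: 48.3
finger_force: 0.2
```

Request:
carry_out([
  [[0,-0.02,0.02],0,0.1],
  [[0,-0.04,0.035],0,0.1],
  [[0,-0.06,0.05],0,0.1],
  [[0,-0.08,0.065],0,0.1],
  [[0,-0.1,0.08],0,0.1],
])

```text
clock: 11.8
tcp_pos: [541.0, -151.3, 226.5]
orientation: [[0.043, 0.999, 0.0], [0.999, -0.043, 0.0], [0.0, 0.0, -1.0]]
force: [-0.8, 0.1, -0.2]
gripper_width: 48.7
finger_force: 0.0
```

```bash
python3 - <<'E'
from h import *; from rig import robot; import pickle
s=robot.observe(); print(s["tcp_pos"],s["force"],s["gripper_width"])
S=robot.capture("side"); pickle.dump((S,s),open("c5.pkl","wb"))
im=S["image"]; hsv=cv2.cvtColor(im,cv2.COLOR_BGR2HSV)
# right top corner predictions at home and 3,6 deg short; front corner
for b in(0,3,6,10):
    a=np.radians(b); 
    for t in(-9,9):
        P=MO+MR@(np.array([18,0,31.6])+[ (t-9)*np.cos(a)+180*np.sin(a),-120,180*np.cos(a)-(t-9)*np.sin(a)]); print(b,t,proj(S,P).round(1))
E
```

```text
[ 541.00761835 -151.26671423  226.50043688] [-0.77038602  0.07527081 -0.18343393] 48.67899190087192
0 -9 [372.3 355. ]
0 9 [378.1 349.2]
3 -9 [375.2 352. ]
3 9 [381.2 346.2]
6 -9 [378.2 348.9]
6 9 [384.4 343.2]
10 -9 [382.4 344.9]
10 9 [388.8 339.2]
```

Request:
carry_out([
  [[0,-0.01,0.005],0,0.1],
  [[0,-0.02,0.01],0,0.1],
  [[0,-0.03,0.01],0,0.1],
  [[0,-0.03,0.01],0,0.1],
])

```text
clock: 12.35
tcp_pos: [534.4, -150.9, 224.6]
orientation: [[0.042, 0.999, 0.005], [0.999, -0.042, -0.001], [-0.0, 0.005, -1.0]]
force: [5.1, -0.5, 1.0]
gripper_width: 48.7
finger_force: 2.2
```

Request:
carry_out([
  [[0,-0.007,0],0,0.1],
  [[0,-0.013,0],0,0.1],
  [[0,-0.02,0],0,0.1],
  [[0,-0.02,0],0,0.1],
])

```text
clock: 12.85
tcp_pos: [532.5, -151.0, 225.8]
orientation: [[0.042, 0.999, 0.014], [0.999, -0.042, -0.002], [-0.002, 0.014, -1.0]]
force: [11.0, 0.4, 0.7]
gripper_width: 48.6
finger_force: 4.6
```

```bash
python3 - <<'E'
from h import *; from rig import robot; import pickle
s=robot.observe(); print(s["tcp_pos"],s["force"],s["gripper_width"])
S=robot.capture("side"); pickle.dump((S,s),open("c6.pkl","wb"))
im=S["image"].astype(int)
for y in range(338,362,2): print(y,im[y,364:396:2].sum(1).tolist())
E
```

```text
[ 532.51177259 -151.01125615  225.81003598] [10.95112432  0.44478583  0.65846279] 48.603134557456166
338 [537, 536, 586, 632, 561, 561, 561, 565, 562, 566, 564, 567, 567, 558, 559, 563]
340 [537, 537, 538, 591, 587, 558, 560, 561, 561, 567, 570, 566, 562, 562, 559, 564]
342 [537, 538, 537, 545, 598, 609, 553, 561, 566, 560, 565, 566, 574, 568, 565, 562]
344 [344, 536, 537, 535, 555, 631, 570, 558, 561, 565, 562, 561, 562, 566, 566, 567]
346 [242, 456, 537, 537, 550, 587, 591, 556, 558, 566, 564, 561, 562, 562, 572, 565]
348 [248, 243, 490, 553, 571, 563, 549, 306, 377, 403, 510, 568, 563, 563, 564, 572]
350 [229, 247, 239, 545, 564, 517, 288, 285, 286, 291, 293, 308, 299, 303, 317, 400]
352 [232, 233, 249, 295, 516, 286, 288, 283, 285, 283, 283, 284, 281, 279, 278, 275]
354 [235, 230, 238, 223, 212, 218, 230, 260, 265, 286, 283, 283, 279, 275, 274, 277]
356 [243, 226, 207, 203, 204, 203, 214, 214, 213, 208, 216, 228, 239, 244, 240, 256]
358 [240, 231, 206, 201, 198, 203, 222, 220, 218, 219, 212, 214, 237, 237, 239, 235]
360 [234, 237, 202, 201, 203, 204, 221, 225, 224, 218, 218, 211, 213, 233, 251, 323]
```

Request:
carry_out([
  [[0,0.025,0],0,0.1],
  [[0,0.025,0],0,0.6],
  [[0,0.025,0],0,1],
  [[0,0.025,0],0,1],
  [[0,0.025,0],0,1],
])

```text
clock: 13.52
tcp_pos: [533.3, -151.0, 223.6]
orientation: [[0.043, 0.999, -0.001], [0.999, -0.043, 0.0], [0.0, -0.001, -1.0]]
force: [0.0, 0.1, 0.1]
gripper_width: 86.4
finger_force: 0.0
```

Request:
carry_out([
  [[0,0,-0.1],0,1],
  [[0,0,-0.2],0,1],
  [[0,0,-0.35],0,1],
  [[0,0,-0.5],0,1],
  [[0,0,-0.55],0,1],
])

```text
clock: 14.15
tcp_pos: [534.6, -151.4, 391.7]
orientation: [[0.043, 0.999, 0.005], [0.999, -0.043, -0.001], [-0.001, 0.005, -1.0]]
force: [0.4, 0.3, -1.4]
gripper_width: 88.1
finger_force: 0.0
```

Request:
carry_out([
  [[0.1,0,0],0.17,1],
  [[0.2,0,0],0.34,1],
  [[0.2,0,0],0.51,1],
  [[0.2,0,0],0.68,1],
  [[0.2,0,0],0.85,1],
])

```text
clock: 14.78
tcp_pos: [536.0, -90.8, 388.7]
orientation: [[0.807, 0.591, -0.001], [0.591, -0.807, 0.0], [-0.0, -0.001, -1.0]]
force: [-0.4, -1.6, 0.6]
gripper_width: 88.2
finger_force: 0.0
```

```bash
python3 - <<'E'
from h import *; from rig import robot; import pickle
s=robot.observe(); print(s["tcp_pos"],s["joint_pos"].round(2),s["force"],s["gripper_width"])
g=MO+MR@[13.5,0,267+37]; t=g+[-4,0,5+6]; print("grip tcp",t)
print(delta(s["tcp_pos"],s["orientation"],[t[0],t[1],385],-2.28))
S=robot.capture("side"); T=robot.capture("top"); pickle.dump((S,T,s),open("c7.pkl","wb"))
a=cv2.resize(S["image"][250:390,290:430],(400,400)); b=cv2.resize(T["image"][190:330,340:480],(400,400))
cv2.imwrite("pics/p7.png",np.hstack([a,b]))
E
```

```text
[536.00786446 -90.8388098  388.695089  ] [-0.15  0.46  0.37  1.65 -0.19  1.07 -0.66] [-0.41094435 -1.6042902   0.6111357 ] 88.17455356880605
grip tcp [ 460.88067532 -224.93752494  312.55514344]
(array([-0.4661,  0.2127,  0.0124]), np.float64(0.6415))
```

View pics/p7.png

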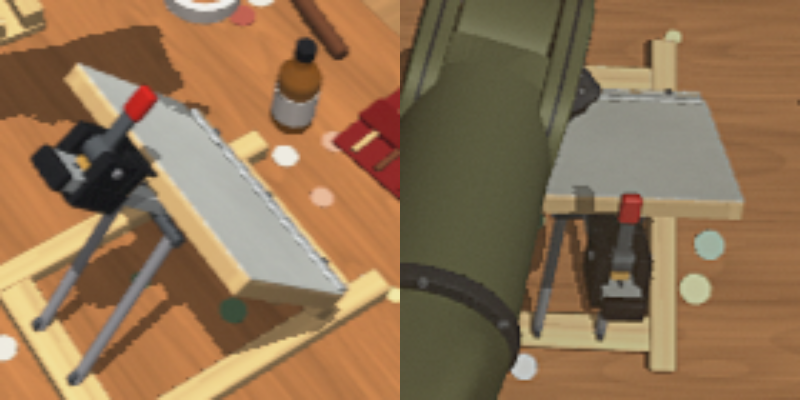

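Final picture: the panel lies back on the easel behind the silver lip. Its top front corners are at side (317.3,272.8) and (376.8,346.3), and top (459.7,260). The holder is still above it with the lever open.

```bash
python3 - <<'E'
from h import *; import pickle
S,T,s=pickle.load(open("c7.pkl","rb"))
P,r=tri([(S,(376.8,346.3)),(T,(459.7,260))]); print("right top front, mast",MR.T@(P-MO),r)
for p in[(317.3,272.8),(376.8,346.3)]:
    e,d=ray(S,p); e=MR.T@(e-MO); d=MR.T@d; print(e+d*(18-e[0])/d[0])
for c,p in((S,None),(T,None)):
    print([proj(c,MO+MR@[18,y,211.6]).round(1) for y in(-120,120)])
E
```

```text
right top front, mast [  19.61962398 -113.37718005  211.51245369] [np.float64(0.15030994585031743), np.float64(0.1503099458503513)]
[ 18.         118.08612369 216.61390443]
[  18.         -111.26083273  205.77815298]
[array([378.1, 349.2]), array([318. , 272.7])]
[array([462.4, 260.7]), array([362. , 256.2])]
```

Request:
carry_out([
  [[-0.15,0.07,0],0.17,1],
  [[-0.3,0.14,0],0.34,1],
  [[-0.4661,0.2127,0],0.5,1],
  [[-0.4661,0.2127,0.012],0.6415,1],
  [[-0.4661,0.2127,0.012],0.6415,1],
])

```text
clock: 15.5
tcp_pos: [461.6, -225.6, 384.9]
orientation: [[1.0, -0.031, -0.001], [-0.031, -1.0, 0.001], [-0.001, -0.001, -1.0]]
force: [0.9, 0.5, -0.3]
gripper_width: 87.8
finger_force: 0.0
```

```bash
python3 - <<'E'
from h import *; import pickle
S,T,s=pickle.load(open("c7.pkl","rb"))
def fit(c,y,z,x,span,half=7,sign=1):
    "edge points (saturation step) along normals of the predicted line mast (x, y in span, z); residual mm-per-px converted to dz"
    hs=cv2.cvtColor(c["image"],cv2.COLOR_BGR2HSV)[:,:,1].astype(np.float32); out=[]
    for yy in span:
        p=proj(c,MO+MR@[x,yy,z]); q=proj(c,MO+MR@[x,yy,z+10]); L=np.linalg.norm(q-p); u=(q-p)/L
        t=np.arange(-half,half+.01,.25); pts=(p+t[:,None]*u).astype(np.float32)
        v=cv2.remap(hs,pts[:,0].reshape(1,-1),pts[:,1].reshape(1,-1),cv2.INTER_LINEAR)[0]
        g=np.gradient(cv2.GaussianBlur(v.reshape(1,-1),(5,1),1)[0]); i=np.argmax(sign*g); out.append((yy,z+t[i]*10/L))
    o=np.array(out); f=np.polyfit(o[:,0],o[:,1],1); r=o[:,1]-np.polyval(f,o[:,0]); k=abs(r)<2.5*r.std()+.1; f=np.polyfit(o[k,0],o[k,1],1)
    print("z at centre %.1f slope deg %.2f  rms %.2f"%(f[1],np.degrees(np.arctan(f[0])),r[k].std()), np.round(o[:,1],1))
fit(S,0,211.6,18,list(range(-100,-25,8))+list(range(85,110,6)))
fit(T,0,211.6,18,range(-110,-30,6))
E
```

```text
z at centre 214.1 slope deg 2.14  rms 3.56 [210.4 213.9 209.3 212.7 211.6 216.1 206.  209.4 211.6 214.9 222.  211.6
 224.  216.8 215.7]
z at centre 210.6 slope deg -0.07  rms 3.00 [211.6 239.4 212.7 208.4 209.4 209.4 210.5 210.5 211.6 211.6 211.6 212.7
 209.4 209.4]
```

Request:
carry_out([
  [[0,0,0.05],0,1],
  [[0,0,0.1],0,1],
  [[0,0,0.16],0,1],
  [[0,0,0.21],0,1],
  [[0,0,0.24],0,1],
])

```text
clock: 16.12
tcp_pos: [462.4, -224.4, 312.5]
orientation: [[1.0, -0.028, -0.001], [-0.028, -1.0, 0.001], [-0.001, -0.001, -1.0]]
force: [0.5, 0.5, -0.1]
gripper_width: 88.1
finger_force: 0.0
```

Request:
carry_out([
  [[0,0,0],0,0.5],
  [[0,0,0],0,0.2],
  [[0,0,0],0,-0.2],
  [[0,0,0],0,-0.4],
  [[0,0,0],0,-0.4],
])

```text
clock: 16.75
tcp_pos: [462.2, -225.0, 313.3]
orientation: [[0.999, -0.034, 0.0], [-0.034, -0.999, 0.001], [0.0, -0.001, -1.0]]
force: [0.4, 2.7, 2.5]
gripper_width: 43.9
finger_force: 30.0
```

```bash
python3 - <<'E'
from h import *; from rig import robot; import pickle
s=robot.observe(); print(s["tcp_pos"],s["force"],s["gripper_width"],s["finger_force"],s["clock"])
p=MR.T@(s["tcp_pos"]+6*s["orientation"][:,2]-MO); print("grasp in mast",p)
d=delta(np.zeros(3),s["orientation"],-MR[:,2]*30,-2.28); print("30 mm down the mast:",d)
E
```

```text
[ 462.18751964 -224.97192199  313.34726392] [0.39061223 2.71318869 2.50037796] 43.879573841871355 30.00821666792035 16.75
grasp in mast [ 1.51638401e+01 -1.35021168e-01  3.10164954e+02]
30 mm down the mast: (array([0.0643, 0.0005, 0.0766]), np.float64(0.0056))
```

Request:
carry_out([
  [[0.017,0,0.0205],0,-0.4],
  [[0.034,0,0.041],0,-0.4],
  [[0.051,0,0.061],0,-0.4],
  [[0.069,0,0.082],0,-0.4],
  [[0.086,0,0.102],0,-0.4],
])

```text
clock: 17.38
tcp_pos: [488.4, -226.1, 282.1]
orientation: [[0.999, -0.034, 0.0], [-0.034, -0.999, 0.001], [0.0, -0.001, -1.0]]
force: [1.6, 4.1, 2.8]
gripper_width: 44.0
finger_force: 30.0
```

Request:
carry_out([
  [[0.004,0,0.005],0,-0.4],
  [[0.008,0,0.01],0,-0.4],
  [[0.013,0,0.015],0,-0.4],
  [[0.017,0,0.02],0,-0.4],
  [[0.017,0,0.02],0,-0.4],
])

```text
clock: 18.0
tcp_pos: [493.1, -226.3, 276.4]
orientation: [[0.999, -0.034, 0.0], [-0.034, -0.999, 0.0], [0.0, -0.0, -1.0]]
force: [1.8, 4.7, 0.7]
gripper_width: 44.0
finger_force: 30.0
```

```bash
cat > st.py <<'E'
from h import *; from rig import robot
s=robot.observe(); print(s["tcp_pos"],s["force"].round(1),"along mast",(MR.T@s["force"]).round(1),s["gripper_width"],s["finger_force"],s["clock"])
print("grasp in mast",(MR.T@(s["tcp_pos"]+6*s["orientation"][:,2]-MO)).round(1))
E
python3 st.py
```

```text
[ 493.11864961 -226.26782271  276.39488072] [1.8 4.7 0.7] along mast [ 1.7  4.8 -0.5] 43.97958662350614 30.007874574512243 18.0
grasp in mast [ 1.51e+01 -2.00e-01  2.62e+02]
```

Request:
carry_out([
  [[0.002,0,0.0025],0,-0.4],
  [[0.004,0,0.005],0,-0.4],
  [[0.006,0,0.0075],0,-0.4],
  [[0.0085,0,0.01],0,-0.4],
  [[0.0085,0,0.01],0,-0.4],
])

```text
clock: 18.62
tcp_pos: [494.5, -226.3, 274.6]
orientation: [[0.999, -0.034, -0.001], [-0.034, -0.999, 0.001], [-0.001, -0.001, -1.0]]
force: [-3.5, 7.4, 13.3]
gripper_width: 43.7
finger_force: 30.0
```

```bash
python3 st.py
```

```text
[ 494.54565649 -226.34843546  274.64201386] [-3.5  7.4 13.3] along mast [ 5.6  7.2 12.6] 43.692025086762136 30.004133647307754 18.625
grasp in mast [ 1.510e+01 -2.000e-01  2.597e+02]
```

Request:
carry_out([
  [[0.002,0,0.0025],0,-0.4],
  [[0.003,0,0.004],0,-0.4],
  [[0.003,0,0.004],0,-0.4],
  [[0.003,0,0.004],0,-0.4],
])

```text
clock: 19.12
tcp_pos: [494.6, -226.4, 274.6]
orientation: [[0.999, -0.035, -0.001], [-0.035, -0.999, 0.002], [-0.002, -0.002, -1.0]]
force: [-7.2, 9.9, 24.2]
gripper_width: 43.6
finger_force: 30.0
```

```bash
python3 st.py
```

```text
[ 494.56518799 -226.38131199  274.58017351] [-7.2  9.9 24.2] along mast [ 9.8  9.6 23.4] 43.60898647906028 30.00278411898762 19.125
grasp in mast [ 1.510e+01 -2.000e-01  2.596e+02]
```

Request:
carry_out([
  [[0,0,0],0,0],
  [[0,0,0],0,0.6],
  [[0,0,0],0,1],
  [[0,0,0],0,1],
  [[0,0,0],0,1],
])

```text
clock: 19.75
tcp_pos: [496.2, -227.1, 272.1]
orientation: [[0.999, -0.034, -0.001], [-0.034, -0.999, -0.0], [-0.001, 0.0, -1.0]]
force: [0.5, -0.2, -0.4]
gripper_width: 81.7
finger_force: 0.0
```

Request:
carry_out([
  [[0,0,-0.05],0,1],
  [[0,0,-0.15],0,1],
  [[0,0,-0.3],0,1],
  [[0,0,-0.4],0,0],
  [[0,0,-0.4],0,-1],
])

```text
clock: 20.38
tcp_pos: [497.3, -227.8, 395.6]
orientation: [[0.999, -0.034, 0.006], [-0.034, -0.999, -0.003], [0.006, 0.002, -1.0]]
force: [-0.8, 0.2, 0.0]
gripper_width: 70.1
finger_force: 0.0
```

Request:
carry_out([
  [[0,0.15,0],0,-1],
  [[0,0.3,0],0,-1],
  [[0,0.45,0],0,-1],
  [[0,0.45,0],0,-1],
  [[0,0.45,0],0,-1],
])

```text
clock: 21.0
tcp_pos: [491.7, -360.7, 391.6]
orientation: [[0.999, -0.034, -0.001], [-0.034, -0.999, 0.002], [-0.001, -0.002, -1.0]]
force: [0.1, 0.6, -0.4]
gripper_width: 20.4
finger_force: 0.0
```

```bash
python3 st.py; python3 - <<'E'
from h import *; from rig import robot; import pickle
s=robot.observe(); S=robot.capture("side"); T=robot.capture("top"); pickle.dump((S,T,s),open("c8.pkl","wb"))
lo,hi=(0,170,90),(8,255,255)
ps=[]
for c,P in((T,None),(S,None)):
    e=proj(c,MO+MR@[65,0,256]); x,y=(e-25).astype(int); 
    b,n=blob(c["image"],lo,hi,(x,y,50,50)); ps.append((c,b)); print(e,b,n)
P,r=tri(ps); print("paddle",P,r,"mast",MR.T@(P-MO))
E
```

```text
[ 491.72434241 -360.6929323   391.59955644] [ 0.1  0.6 -0.4] along mast [-0.2  0.7 -0.4] 20.43509826193747 0.0 21.0
grasp in mast [  92.2 -134.6  347.7]
[417.05507458 250.8354876 ] [417.77777778 247.44444444] 9
[350.49154246 290.19373915] [349.02564103 291.79487179] 39
paddle [ 538.29024244 -228.11492591  292.99809765] [np.float64(5.903156562321079), np.float64(5.9031565623210325)] mast [ 64.28694217  -0.25443235 250.21426561]
```

Request:
carry_out([
  [[0.12,-0.15,0],0,-1],
  [[0.239,-0.3,0],0,-1],
  [[0.239,-0.45,0],0.0056,-1],
  [[0.239,-0.4505,0],0.0056,-1],
  [[0.239,-0.4505,0],0.0056,-1],
])

```text
clock: 21.72
tcp_pos: [567.8, -228.8, 392.7]
orientation: [[0.999, -0.039, -0.0], [-0.039, -0.999, -0.001], [0.0, 0.001, -1.0]]
force: [0.3, -0.4, 0.1]
gripper_width: 0.6
finger_force: 0.0
```

Request:
carry_out([
  [[0,0,0.07],0,-1],
  [[0,0,0.15],0,-1],
  [[0,0,0.22],0,-1],
  [[0,0,0.26],0,-1],
  [[0,0,0.26],0,-1],
])

```text
clock: 22.35
tcp_pos: [567.4, -229.7, 314.0]
orientation: [[0.999, -0.041, -0.001], [-0.041, -0.999, 0.0], [-0.001, -0.0, -1.0]]
force: [0.7, -0.5, -0.1]
gripper_width: 0.4
finger_force: 0.0
```

```bash
python3 st.py; python3 - <<'E'
from h import *; from rig import robot
s=robot.observe()
pv=MO+MR@[17,0,256.4]; print(pv,MO+MR@[77,0,256.4])
for P in[(556.5,314.7),(541.8,329.5),(522.8,338.4),(512.5,340),(503.7,342.5),(490.9,339.9),(479.1,334.1)]:
    y=MO[1]+np.tan(MY)*(P[0]-MO[0]); print(P,delta(s["tcp_pos"],s["orientation"],[P[0],y,P[1]],-2.28))
E
```

```text
[ 567.4421971  -229.68133441  313.96091296] [ 0.7 -0.5 -0.1] along mast [ 0.4 -0.4 -0.5] 0.4178935017184746 0.0 22.35
grasp in mast [ 96.3  -0.7 242.9]
[ 498.13217645 -226.26141766  267.34118458] [ 544.05845637 -228.08995068  305.90844116]
(556.5, 314.7) (array([-0.0366, -0.0021, -0.0024]), np.float64(-0.0015))
(541.8, 329.5) (array([-0.0857, -0.0021, -0.0517]), np.float64(-0.0015))
(522.8, 338.4) (array([-0.1491, -0.002 , -0.0813]), np.float64(-0.0015))
(512.5, 340) (array([-0.1835, -0.0019, -0.0866]), np.float64(-0.0015))
(503.7, 342.5) (array([-0.2128, -0.0019, -0.0949]), np.float64(-0.0015))
(490.9, 339.9) (array([-0.2555, -0.0018, -0.0862]), np.float64(-0.0015))
(479.1, 334.1) (array([-0.2949, -0.0017, -0.0668]), np.float64(-0.0015))
```

Request:
carry_out([
  [[-0.037,-0.002,-0.002],0,-1],
  [[-0.06,-0.002,-0.028],0,-1],
  [[-0.086,-0.002,-0.052],0,-1],
  [[-0.118,-0.002,-0.068],0,-1],
  [[-0.149,-0.002,-0.081],0,-1],
])

```text
clock: 22.98
tcp_pos: [523.0, -226.6, 339.3]
orientation: [[0.999, -0.04, 0.001], [-0.04, -0.999, -0.0], [0.001, 0.0, -1.0]]
force: [1.5, 0.6, -1.0]
gripper_width: 0.6
finger_force: 1.0
```

```bash
python3 st.py
```

```text
[ 523.03999085 -226.55396361  339.27056369] [ 1.5  0.6 -1. ] along mast [ 0.5  0.7 -1.7] 0.5747219608809244 0.9840253190486692 22.975
grasp in mast [ 78.5   0.7 290.9]
```

Contact is light and following as expected. Continue the arc.

Request:
carry_out([
  [[-0.035,0,-0.006],0,-1],
  [[-0.064,0,-0.012],0,-1],
  [[-0.085,0,-0.009],0,-1],
  [[-0.107,0,-0.004],0,-1],
  [[-0.126,0,0.006],0,-1],
])

```text
clock: 23.6
tcp_pos: [485.3, -225.1, 336.9]
orientation: [[0.999, -0.04, 0.0], [-0.04, -0.999, 0.0], [0.0, -0.0, -1.0]]
force: [2.3, 0.5, 0.3]
gripper_width: 0.6
finger_force: 0.8
```

Request:
carry_out([
  [[-0.01,0,0.005],0,-1],
  [[-0.02,0,0.01],0,-1],
  [[-0.02,0,0.01],0,-1],
])

```text
clock: 23.98
tcp_pos: [480.0, -224.9, 334.1]
orientation: [[0.999, -0.04, 0.001], [-0.04, -0.999, -0.0], [0.001, 0.0, -1.0]]
force: [2.8, 1.0, 1.1]
gripper_width: 0.3
finger_force: 1.8
```

```bash
python3 st.py; python3 - <<'E'
from h import *; from rig import robot; import pickle
S=robot.capture("side"); lo,hi=(0,170,90),(8,255,255)
for ang in(1.0,1.2,1.4,1.57):
    r=52; print(ang,proj(S,MO+MR@[17+r*np.cos(ang),0,256.4+r*np.sin(ang)]).round(1))
b,n=blob(S["image"],lo,hi,(300,250,60,70)); print(b,n)
E
```

```text
[ 480.04653424 -224.94198987  334.13759079] [2.8 1.  1.1] along mast [ 2.8  1.1 -0.9] 0.2584799222216538 1.8038278771564364 23.975
grasp in mast [ 42.2   0.6 314.6]
1.0 [333.8 293.1]
1.2 [329.7 295.8]
1.4 [325.9 299. ]
1.57 [322.9 301.9]
[323.60465116 302.51162791] 43
```

Request:
carry_out([
  [[-0.006,0,0.005],0,-1],
  [[-0.012,0,0.01],0,-1],
  [[-0.015,0,0.012],0,-1],
  [[-0.015,0,0.012],0,-1],
])

```text
clock: 24.52
tcp_pos: [478.8, -225.2, 333.0]
orientation: [[0.999, -0.039, 0.009], [-0.039, -0.999, -0.002], [0.009, 0.002, -1.0]]
force: [6.7, 1.2, 14.3]
gripper_width: 0.4
finger_force: 12.0
```

```bash
python3 st.py
```

```text
[ 478.7766971  -225.22298499  332.9978643 ] [ 6.7  1.2 14.3] along mast [14.2  1.5  6.7] 0.4143127903053962 12.013318184763193 24.525
grasp in mast [4.050e+01 3.000e-01 3.145e+02]
```

Request:
carry_out([
  [[-0.006,0,0.005],0,-1],
  [[-0.01,0,0.009],0,-1],
  [[-0.01,0,0.009],0,-1],
  [[-0.01,0,0.009],0,-1],
])

```text
clock: 25.02
tcp_pos: [478.1, -225.3, 332.4]
orientation: [[0.999, -0.038, 0.015], [-0.038, -0.999, -0.003], [0.016, 0.003, -1.0]]
force: [8.5, 6.7, 25.7]
gripper_width: 0.6
finger_force: 17.0
```

```bash
python3 st.py
```

```text
[ 478.08971314 -225.34742932  332.39558683] [ 8.5  6.7 25.7] along mast [22.8  7.  14.4] 0.6130705845738608 16.95733431726694 25.025
grasp in mast [3.970e+01 1.000e-01 3.145e+02]
```

Stiff at the stop, so retreat along the mast's x, lift clear and check the lever angle.

Request:
carry_out([
  [[0.04,0,-0.05],0,-1],
  [[0.08,0,-0.15],0,-1],
  [[0.1,0,-0.25],0,-1],
  [[0.1,0,-0.3],0,-1],
])

```text
clock: 25.52
tcp_pos: [501.3, -226.2, 418.2]
orientation: [[0.999, -0.041, -0.002], [-0.041, -0.999, -0.0], [-0.002, 0.001, -1.0]]
force: [-0.4, -0.7, -0.0]
gripper_width: 0.5
finger_force: 0.0
```

Request:
carry_out([
  [[0,-0.15,0],0,-1],
  [[0,-0.3,0],0,-1],
  [[0,-0.5,0],0,-1],
  [[0,-0.7,0],0,-1],
  [[0,-0.8,0],0,-1],
])

```text
clock: 26.15
tcp_pos: [510.1, 17.3, 416.5]
orientation: [[0.999, -0.036, -0.004], [-0.036, -0.999, 0.0], [-0.004, -0.0, -1.0]]
force: [0.1, -0.0, 1.4]
gripper_width: 0.7
finger_force: 0.0
```

```bash
python3 st.py; python3 - <<'E'
from h import *; from rig import robot; import pickle
S=robot.capture("side"); T=robot.capture("top"); pickle.dump((S,T),open("c9.pkl","wb"))
lo,hi=(0,170,90),(8,255,255); ps=[]
for c in(S,T):
    e=proj(c,MO+MR@[17,0,304.4]); x,y=(e-20).astype(int); b,n=blob(c["image"],lo,hi,(x,y,40,40)); ps.append((c,b)); print(e,b,n)
P,r=tri(ps); m=MR.T@(P-MO); print(m,r,"angle",np.arctan2(m[2]-256.4,m[0]-17))
for yy in(-120,120): print([proj(c,MO+MR@[18,yy,214]).round(1) for c in(S,T)])
for n,c in(("S",S),("T",T)): cv2.imwrite(f"pics/end{n}.png",c["image"])
# panel outline in side view: low-saturation face
h=cv2.cvtColor(S["image"],cv2.COLOR_BGR2HSV); m=cv2.inRange(h,(0,0,120),(180,45,255)); m[:255]=0; m[400:]=0; m[:,:300]=0; m[:,430:]=0
m=cv2.morphologyEx(m,cv2.MORPH_OPEN,np.ones((3,3),np.uint8))
c=max(cv2.findContours(m,0,2)[0],key=cv2.contourArea); print(cv2.approxPolyDP(c,4,True)[:,0].tolist())
h=cv2.cvtColor(T["image"],cv2.COLOR_BGR2HSV); m=cv2.inRange(h,(0,0,120),(180,45,255)); m[:190]=0; m[300:]=0; m[:,:350]=0; m[:,480:]=0
m=cv2.morphologyEx(m,cv2.MORPH_OPEN,np.ones((3,3),np.uint8))
c=max(cv2.findContours(m,0,2)[0],key=cv2.contourArea); print(cv2.approxPolyDP(c,4,True)[:,0].tolist())
E
```

```text
[510.14922339  17.31745301 416.50131321] [ 0.1 -0.   1.4] along mast [ 0.9 -0.   1. ] 0.7043393654420306 0.0 26.15
grasp in mast [110.8 243.9 364.6]
[323.88527775 302.20951315] [325.3 301.8] 60
[417.26893013 280.21133354] [417.11904762 278.80952381] 42
[1.88079357e+01 8.79508498e-02 3.01217208e+02] [np.float64(0.13715294114018295), np.float64(0.13715294114026755)] angle 1.5304779758876192
[array([377.6, 349.1]), array([462.6, 261.2])]
[array([317.5, 272.5]), array([362.1, 256.8])]
[[321, 275], [337, 297], [346, 300], [378, 347], [408, 352], [359, 289]]
[[358, 222], [360, 256], [420, 253], [422, 258], [458, 259], [444, 223], [413, 226], [413, 221], [402, 222], [404, 217], [396, 217], [393, 225], [390, 220]]
```

```bash
python3 -c "
from rig import robot
print(robot.hand_in())"
```

```text
the job is handed in; nothing more can be done
None
```

The white panel is mounted on the easel inside the lip, about 8 mm off the mast centre by the last images. The holder's jaw was pressed onto its top edge with about 20 N, the lever measured about 1.53 rad (closed), and the job was handed in at about 26 s; the rig returned no verdict.

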